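# Clear the grease canister off the sorting flap and hold the flap open at 40 degrees

## Task

The blue grease canister has been left standing on the closed steel flap of the sorting box: lift it off and set it down upright, without dropping it, wholly on the round black mat beside the box, and let go of it. Then raise the flap to 40 degrees from closed (level with the red stud on the brass arc) and finish while holding it there, steady, with the gripper, because it falls shut if let go. Leave the brake block, the two cotter pins and the red key wedge where they lie.

Things in the scene. Friction and masses are not known exactly. Their poses are not given: they have to be found in the camera images.
- slot_box: Fixed green steel sorting box, 200 x 200 mm, 70 mm high, open on top, covered by the steel flap. Origin: centre of its underside on the bench. Its +x axis points away from the robot (turned up to 0.2 rad), z up. On its outer +y side stands a brass arc bar (8 mm thick, solid) centred on the flap's hinge line, radius 90 mm, from 0 to 60 degrees, 106 mm to +y of the box's middle, its top 155 mm above the bench; a red stud on it marks 40 degrees.
- flap (a joint): Opening angle of the flap in rad: 0 closed (level), up to 1.2. The flap is a 6 mm steel plate, 200 x 198 mm, about 0.6 kg (hidden variation 0.8 to 1.25 times), hinged along the box's near (-x) edge, so its far edge swings up and towards the robot; the hinge is almost frictionless and the flap falls shut when let go. Closed, its top face is 76 mm above the bench. A dark strip along its far edge hangs 12 mm below the plate just outside the box (look only, not solid).
- flap_handle (a point): Centre of the yellow handle bar on the flap: round bar 12 mm thick, 110 mm long, parallel to the hinge, on two end posts 110 mm apart; its centre line is 40 mm above the flap's top face (free gap 34 mm below the bar) and 165 mm from the hinge line along the flap. The axes turn with the flap: x from hinge to free edge, y along the bar, z out of the flap's top face. A gripper holding the round bar need not tilt with the flap: the bar turns between the pads.
- flap_hinge (a point): Middle of the flap's hinge axis, on the near edge of the box, 73 mm above the bench. The axes turn with the flap, as for flap_handle.
- canister: Blue steel grease canister with a yellow band and a brass cap, loose, closed, 76 mm diameter, body 90 mm high, about 0.45 kg (hidden variation 0.7 to 1.4 times), standing on the closed flap between hinge and yellow handle. Origin: centre of its underside; z up, y along its handle bar.
- canister_grip (a point): Middle of the canister's rigid handle bar: round steel bar 10 mm thick, 68 mm long between two end posts, along the canister's y axis, level, its centre line 135 mm above the canister's underside; 40 mm free below it down to the body (34 mm over the small brass cap in the middle).
- mat: Round black rubber mat with a thin white rim, fixed flat on the bench to the left or right of the box, 160 mm diameter, 4 mm thick. Origin: centre of its underside on the bench.
- brake_block: Grey cast iron brake block offcut, loose, 120 x 70 x 50 mm with a lug up to 70 mm high, 2.8 kg, on the other side of the box from the mat. Origin: centre of its underside. Leave it alone.
- cotter_pin_a: Zinc-plated cotter pin, 16 mm thick, about 135 mm long with an eye at its -x end, lying near a far corner of the box. Origin: on its underside near its middle; x along the pin. Leave it alone.
- cotter_pin_b: A second cotter pin like the first, lying farther out to the left (+y) of the box. Leave it alone.
- key_wedge: Red-painted steel key wedge, stepped, 100 x 30 mm, up to 32 mm high, lying near a far corner of the box. Origin: centre of its underside; x along it. Leave it alone.
Not all that is in view belongs to the job. Of the things shaped like the canister, the blue one is meant. What is shaped like the mat but green or orange is not meant.

How it is judged:
On the way, in this order (a step that is already met when the one before it is completed fails the run):
1. the canister is lifted clear of the flap, carried by the gripper (height (world z) of canister above 0.095 m and contact force between canister and flap below 0.05 N and contact force between the fingers and canister above 0.5 N), for 0.2 s.
2. the canister stands upright on the mat, let go (horizontal distance between canister and mat below 0.045 m and height (world z) of canister below 0.012 m and angle between canister's own z axis and vertical below 0.1 rad and contact force between the fingers and canister below 0.1 N and linear speed of canister below 0.03 m/s), for 0.3 s.
At the end, for the whole second after the job is handed in: The flap is held at 34 to 46 degrees (40 +- 6), still (under 0.05 rad/s), carried by the gripper's fingers (contact over 0.5 N) and by no loose thing; the canister stands upright (within 0.1 rad), let go and at rest on the mat, its centre within 45 mm of the mat's centre (all of step 2 and value of joint flap between 0.593412 and 0.802851 rad and velocity of joint flap between -0.05 and 0.05 rad/s and contact force between the fingers and flap above 0.5 N and contact force between flap and brake_block below 0.1 N and contact force between flap and cotter_pin_a below 0.1 N and contact force between flap and cotter_pin_b below 0.1 N and contact force between flap and key_wedge below 0.1 N and contact force between flap and canister below 0.1 N); the arm keeps its last pose, push and grip.
It fails at once if the flap is raised with the canister still on it (value of joint flap above 0.12 rad and contact force between flap and canister above 0.2 N).
It fails at once if the canister is tipped over (angle between canister's own z axis and vertical above 0.7 rad).
It fails at once if the canister is dropped (linear speed of canister above 0.6 m/s and contact force between the fingers and canister below 0.02 N).
It fails at once if the brake block, a cotter pin or the key wedge is moved by more than 25 mm (distance of any of brake_block, cotter_pin_a, cotter_pin_b, key_wedge from where it was at the start of the episode above 0.025 m).
It also fails if it takes over 54 s, if anything falls off the work surface, if the arm or the gripper's body presses on something with over 40 N, if the wrist force passes 120 N, or if a joint passes its speed limit or range.

## Robot

A 7-joint arm with a two-finger parallel gripper is mounted at the origin on the work surface. World frame = base frame: x ahead of the robot, y to its left, z up, the work surface at z = 0. Lengths are in m, angles in rad, forces in N, time in s.
With the tool pointing down it reaches from about 0.35 to 0.9 m from the base axis. Payload 8.1 kg.
Tool frame: the origin (TCP) lies midway between the tips of the shut fingers; the grasp point (between the pads) lies 19 mm behind it; z points along the fingers, y is the line along which they close (so a half turn about z gives the same grasp; the last joint's range is limited). The gripper opens to 92 mm and grips with 3 to 60 N. Pads are 19 mm wide; open, the fingers measure 130 mm over their backs; the gripper's body (75 mm by 190 mm) begins 47 mm behind the grasp point.
Start: joints at [-1.207, 0.434, 0.025, 1.573, -0.012, 1.134, -0.075], TCP at [0.281, 0.558, 0.227] pointing down, gripper open.
Joint ranges: [-2.62, 2.62], [-0.44, 2.09], [-1.27, 1.32], [0.08, 2.57], [-1.32, 4.46], [0.12, 2], [-2.74, 2.74]. Speed limits (rad/s): [2.22, 2.22, 3.01, 3.01, 3.14, 3.14, 3.14].

## Interface

Orientations are given as a rotation vector (axis times angle).
In Python, from cell import arm gives the robot as it stands.
- The arm moves only by the tool arm_command, never from a script. Its arguments are lists of equal length, an entry for each row: "dp": the shift along the tool's x, y, z in units of 25 mm (1.0 is 25 mm), a list of three; "angular": the turn, a rotation vector about the tool's x, y, z in units of 0.15 rad (1.0 is 0.15 rad), a list of three; "claw": the opening, from 0 (shut) to 1 (fully open). In form: {"dp": [[x, y, z], ...], "angular": [[rx, ry, rz], ...], "claw": [claw, ...]}. A call has 1 to 10 rows; each row shifts and turns the commanded pose from where the row before left it, along the tool's axes as they then stand; what a row does not reach is not made up. A row lasts 1/10 s, in which the tool goes at most 50 mm and 8.59 degrees, less where a joint would pass 70% of its speed; a pose out of reach is approached as far as the arm can. A call with a number of a shift or a turn outside -1 to 1 is refused whole. A call with a gripper value outside its range is refused whole. The fingers move at their own pace and stop on an object; "force" is the grip in N (left out, the last holds). Time passes only in rows, so rows that do not move let the fingers close. It gives the time, the measured TCP pose, the force, the opening and the grip force at its end, in the units of the state.
- arm.observe(): the state, without advancing time (a new reading comes with each control period).
- arm.get_image(name): name is "side" or "top"; returns a dict with "frame" (480x640x3 uint8, red, green, blue), "z_map" (480x640 float32, m along the optical axis (not along the pixel's ray), 0 where there is no reading), "K" (3x3 intrinsics, pixels), "R" (3x3) and "t" (3): a world point X has camera coordinates R X + t. Camera axes: x right, y down, z forward; pixel columns grow to the right and rows downward; lengths in m; the calibration is good to about 2 mm. A picture is of the moment at which its call begins.
- arm.sign_off(): hands the job in; it is judged then, once.
The state is a dict: "clock": time; "joints": joint angles; "dq": joint speeds; "joint_efforts": joint torques, N m; "position": TCP position; "ee_rot": TCP orientation; "force": force on the tool from outside, world axes, zero at the start; "ft_torque": the same for the moment, N m; "width": opening from 0.0 (shut) to 1.0 (fully open); "gripper_force": force on a finger pad.
Only numpy, scipy, OpenCV 4.12 (cv2) and the standard library are available. Lean on these libraries where they do the work, as an engineer would, in place of code of your own. Each camera call takes 0.05 s, during which the arm holds its last target. There are 200 camera calls.

## Working session

There is one attempt and no reset: what is moved stays moved. The work goes in short steps, Python scripts to look and compute and a tool call to move; the robot and the scene stay as the last step left them, time stands still between calls to the robot, and variables do not carry over. Pictures are saved under pics/ and viewed, at most 10 in all, crops included, and the job is handed in when it is done.

Besides the shell and the picture viewer there is one more tool, called after "Request:" in YAML: its name, and indented under it one key for each argument. arm_command: Moves the arm, as the interface text tells. Its arguments: {"type":"object","properties":{"dp":{"type":"array","items":{"type":"array","items":{"type":"number"}}},"angular":{"type":"array","items":{"type":"array","items":{"type":"number"}}},"claw":{"type":"array","items":{"type":"number"}},"force":{"type":"number"}},"required":["dp","angular","claw"]}

```bash
ls; mkdir -p pics
cat > h.py <<'E'
import numpy as np, cv2
from cell import arm
def pts(d):
    z=d["z_map"]; v,u=np.indices(z.shape); K=d["K"]
    c=np.stack([(u-K[0,2])/K[0,0]*z,(v-K[1,2])/K[1,1]*z,z],-1)
    P=(c-d["t"])@d["R"]; P[z==0]=np.nan
    return P
E
python3 - <<'E'
from h import *
for n in("top","side"):
    d=arm.get_image(n); np.savez(f"{n}0.npz",**d)
    cv2.imwrite(f"pics/{n}0.png",d["frame"][...,::-1])
    print(n,d["K"][0],(-d["R"].T@d["t"]),d["R"][2])
s=arm.observe();print(s["position"],s["ee_rot"],s["force"],s["clock"],s["width"])
E
```

```text
pics
top [481.43051476   0.         317.03433347] [ 0.26591832 -0.00833403  1.25909527] [ 0.22104015 -0.0246511  -0.97495311]
side [445.55893084   0.         312.22974177] [-0.03195378 -0.73050188  0.94739646] [ 0.46722969  0.58197036 -0.66558765]
[0.2811159  0.55769534 0.22602126] [-7.26657077e-01 -3.05621437e+00  2.22900859e-03] [-0.91365748  1.04923374  0.02794268] 0.1 1.00025368984555
```

View pics/top0.png

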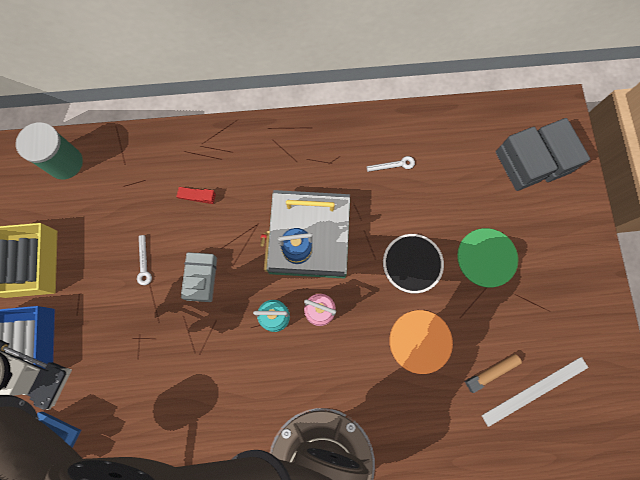

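View pics/side0.png

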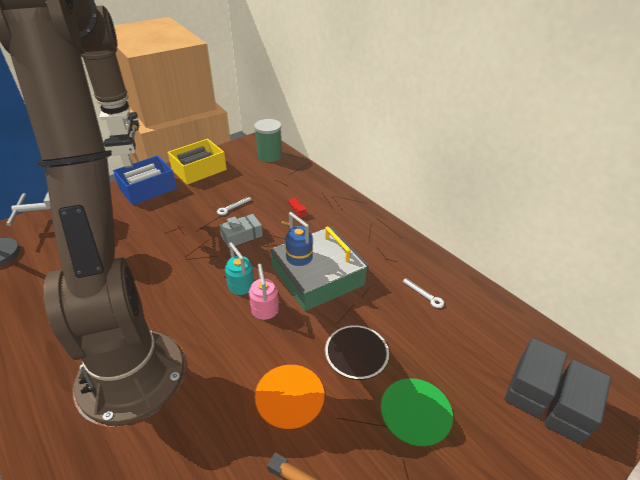

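Top view: the blue canister is at (296,244). The lookalikes are teal at (273,315) and pink at (320,309), both standing on the bench. Blue matches the description because of its colour, the yellow band and its place on the flap. The mat is the black disc with a white rim at (413,263), not the green one (488,257) or the orange one (421,341). The yellow handle is at (311,205), and the block, pins and wedge are at (199,277), (391,164), (144,260) and (196,195).

```bash
cat > m.py <<'E'
from h import *
d=dict(np.load("top0.npz")); P=pts(d); f=d["frame"]; hsv=cv2.cvtColor(f,cv2.COLOR_RGB2HSV)
v,u=np.indices(f.shape[:2]); H,S,V=hsv[...,0],hsv[...,1],hsv[...,2]
def box(a,b,c,e): return (u>=a)&(u<=b)&(v>=c)&(v<=e)
def line(name,m):
    Q=P[m&~np.isnan(P[...,0])]; r=cv2.minAreaRect(Q[:,:2].astype(np.float32)*1000)
    c=Q.mean(0); w=np.linalg.eigh(np.cov(Q[:,:2].T))[1][:,1]
    print(name,len(Q),c.round(4),"zmed",np.median(Q[:,2]).round(4),"dir",np.degrees(np.arctan2(w[1],w[0])).round(1),"rect",np.round(r[0],1),np.round(r[1],1),round(r[2],1))
# canister
line("can_bar",box(265,330,215,275)&(P[...,2]>.2))
line("can_body",box(265,330,215,275)&(P[...,2]>.155)&(P[...,2]<.18)&(H>100)&(H<125)&(S>120))
line("flap_bar",box(270,350,190,220)&(P[...,2]>.108)&(H>20)&(H<35)&(S>120))
line("flap",box(255,360,180,285)&(abs(P[...,2]-.076)<.006))
m=box(375,450,225,300)&(V<60)
m=(cv2.morphologyEx(m.astype(np.uint8),cv2.MORPH_OPEN,np.ones((5,5)))>0)
line("mat",m)
w=box(375,450,225,300)&(V>140)&(S<60); line("mat_rim",w)
cv2.imwrite("pics/crop.png",cv2.resize(f[180:330,230:460,::-1],None,fx=3.4,fy=3.4,interpolation=cv2.INTER_CUBIC))
for n,b in dict(block=(180,218,248,305),pinA=(360,420,152,175),wedge=(172,222,183,206)).items():
    Q=P[box(*b)&(P[...,2]>.012)]; print(n,Q[:,:2].min(0).round(3),Q[:,:2].max(0).round(3),Q[:,2].max().round(3))
E
python3 m.py
```

```text
can_bar 159 [0.5182 0.0125 0.2139] zmed 0.2145 dir 92.1 rect [518.7  13.2] [ 9.9 76.6] 1.7
can_body 384 [0.5127 0.0125 0.1645] zmed 0.1651 dir -172.9 rect [517.1  11.7] [63.  63.5] 82.3
flap_bar 222 [ 0.6228 -0.0279  0.1199] zmed 0.1203 dir 81.5 rect [624.2 -27.7] [116.9  13.3] 81.6
flap 5168 [ 0.5601 -0.0247  0.0757] zmed 0.0757 dir -169.5 rect [561.5 -17.2] [205.5 215.3] 81.6
mat 2294 [ 0.4699 -0.2879  0.0046] zmed 0.0046 dir 147.2 rect [ 471.  -287.7] [143.4 143.2] 33.9
mat_rim 456 [ 0.4661 -0.2864  0.0041] zmed 0.0042 dir 71.0 rect [ 470.2 -288.4] [159.8 157.1] 82.7
block [0.415 0.228] [0.543 0.312] 0.075
pinA [ 0.735 -0.324] [ 0.766 -0.198] 0.022
wedge [0.68  0.224] [0.733 0.327] 0.037
```

View pics/crop.png

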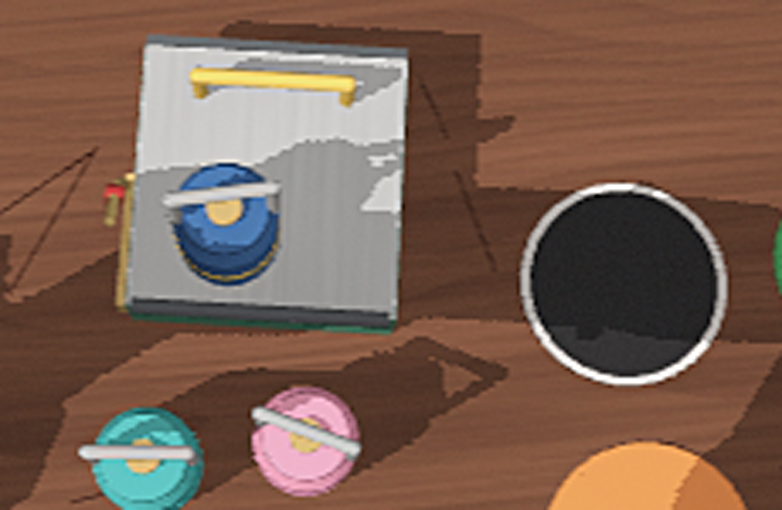

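The crop confirms it: blue canister with brass cap, bar upper middle, and the black mat to its right. I'll turn first, then move over it.

Request:
arm_command:
  dp:
    - [0,0,-0.12]
    - [0,0,-0.12]
    - [0,0,-0.12]
    - [0,0,-0.12]
    - [0,0,-0.12]
    - [0,0,-0.12]
    - [0,0,-0.12]
    - [0,0,-0.12]
  angular:
    - [0,0,0.89]
    - [0,0,0.89]
    - [0,0,0.89]
    - [0,0,0.89]
    - [0,0,0.89]
    - [0,0,0.89]
    - [0,0,0.89]
    - [0,0,0.89]
  claw: [1,1,1,1,1,1,1,1]

```text
clock: 0.9
position: [0.2811, 0.5579, 0.2504]
ee_rot: [2.187, 2.255, -0.001]
force: [-0.1, -0.2, 0.4]
width: 1.002
gripper_force: 0.0
```

Request:
arm_command:
  dp:
    - [-0.9,0.36,0]
    - [-0.9,0.36,0]
    - [-0.9,0.36,0]
    - [-0.9,0.36,0]
    - [-0.9,0.36,0]
    - [-0.9,0.36,0]
    - [-0.9,0.36,0]
    - [-0.9,0.36,0]
    - [-0.9,0.36,0]
    - [-0.9,0.36,0]
  angular:
    - [0,0,0]
    - [0,0,0]
    - [0,0,0]
    - [0,0,0]
    - [0,0,0]
    - [0,0,0]
    - [0,0,0]
    - [0,0,0]
    - [0,0,0]
    - [0,0,0]
  claw: [1,1,1,1,1,1,1,1,1,1]

```text
clock: 1.9
position: [0.3795, 0.3354, 0.2505]
ee_rot: [2.181, 2.261, -0.001]
force: [0.4, 0.2, -0.0]
width: 1.002
gripper_force: 0.0
```

Request:
arm_command:
  dp:
    - [-0.95,0.37,0]
    - [-0.95,0.37,0]
    - [-0.95,0.37,0]
    - [-0.95,0.37,0]
    - [-0.95,0.37,0]
    - [-0.95,0.37,0]
    - [-0.95,0.37,0]
    - [-0.95,0.37,0]
    - [-0.95,0.37,0]
    - [-0.95,0.37,0]
  angular:
    - [0,0,0]
    - [0,0,0]
    - [0,0,0]
    - [0,0,0]
    - [0,0,0]
    - [0,0,0]
    - [0,0,0]
    - [0,0,0]
    - [0,0,0]
    - [0,0,0]
  claw: [1,1,1,1,1,1,1,1,1,1]

```text
clock: 2.9
position: [0.4803, 0.1015, 0.2505]
ee_rot: [-2.181, -2.261, 0.001]
force: [0.2, 0.7, -0.2]
width: 1.0
gripper_force: 0.0
```

Request:
arm_command:
  dp:
    - [-0.9,0.35,0]
    - [-0.9,0.35,0]
    - [-0.9,0.35,0]
    - [-0.9,0.35,0]
    - [0,0,0]
  angular:
    - [0,0,0]
    - [0,0,0]
    - [0,0,0]
    - [0,0,0]
    - [0,0,0]
  claw: [1,1,1,1,1]

```text
clock: 3.4
position: [0.5191, 0.0102, 0.2507]
ee_rot: [2.186, 2.255, -0.002]
force: [0.3, -0.2, 0.9]
width: 1.0
gripper_force: 0.0
```

Run:
```python
from h import *
d=arm.get_image("side")
cv2.imwrite("pics/s1.png",cv2.resize(d["frame"][150:310,200:400,::-1],None,fx=3.5,fy=3.5))
print(arm.observe()["position"],arm.observe()["ee_rot"])
```

```text
[0.51853858 0.01224945 0.25050981] [ 2.18464287e+00  2.25741664e+00 -1.09311710e-03]
```

View pics/s1.png

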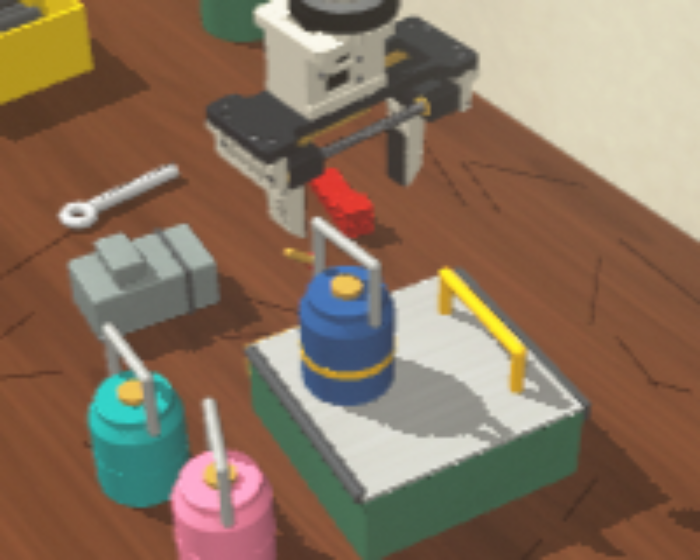

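The open fingers straddle the blue canister's bar, at crop (345,250). Next I descend 58 mm and close.

Request:
arm_command:
  dp:
    - [0,0,0.58]
    - [0,0,0.58]
    - [0,0,0.58]
    - [0,0,0.58]
    - [0,0,0]
    - [0,0,0]
  angular:
    - [0,0,0]
    - [0,0,0]
    - [0,0,0]
    - [0,0,0]
    - [0,0,0]
    - [0,0,0]
  claw: [1,1,1,1,1,0.5]
  force: 35

```text
clock: 4.05
position: [0.5182, 0.0146, 0.1928]
ee_rot: [-2.18, -2.262, 0.001]
force: [0.3, -0.5, 0.1]
width: 0.954
gripper_force: 0.0
```

Request:
arm_command:
  dp:
    - [0,0,0]
    - [0,0,0]
    - [0,0,0]
    - [0,0,0]
    - [0,0,0]
    - [0,0,0]
    - [0,0,0]
    - [0,0,0]
  angular:
    - [0,0,0]
    - [0,0,0]
    - [0,0,0]
    - [0,0,0]
    - [0,0,0]
    - [0,0,0]
    - [0,0,0]
    - [0,0,0]
  claw: [0.4,0.3,0.2,0.1,0,0,0,0]

```text
clock: 4.85
position: [0.5185, 0.0138, 0.1927]
ee_rot: [-2.181, -2.261, 0.0]
force: [0.6, 0.0, 0.8]
width: 0.259
gripper_force: 0.0
```

Request:
arm_command:
  dp:
    - [0,0,0]
    - [0,0,0]
    - [0,0,0]
    - [0,0,0]
    - [0,0,0]
    - [0,0,0]
  angular:
    - [0,0,0]
    - [0,0,0]
    - [0,0,0]
    - [0,0,0]
    - [0,0,0]
    - [0,0,0]
  claw: [0,0,0,0,0,0]

```text
clock: 5.45
position: [0.5187, 0.0138, 0.1928]
ee_rot: [2.181, 2.261, 0.001]
force: [1.1, -0.3, -0.6]
width: 0.092
gripper_force: 35.0
```

Request:
arm_command:
  dp:
    - [0,0,-0.1]
    - [0,0,-0.2]
    - [0,0,-0.3]
    - [0,0,-0.3]
    - [0,0,-0.3]
    - [0,0,-0.3]
    - [0,0,-0.3]
    - [0,0,-0.2]
    - [0,0,0]
    - [0,0,0]
  angular:
    - [0,0,0]
    - [0,0,0]
    - [0,0,0]
    - [0,0,0]
    - [0,0,0]
    - [0,0,0]
    - [0,0,0]
    - [0,0,0]
    - [0,0,0]
    - [0,0,0]
  claw: [0,0,0,0,0,0,0,0,0,0]

```text
clock: 6.45
position: [0.5184, 0.0138, 0.2426]
ee_rot: [-2.181, -2.261, -0.0]
force: [-0.1, 0.4, -6.3]
width: 0.096
gripper_force: 35.0
```

Run:
```python
from h import *
d=arm.get_image("side")
cv2.imwrite("pics/s2.png",cv2.resize(d["frame"][150:310,200:400,::-1],None,fx=3,fy=3))
s=arm.observe();print(s["position"],s["ee_rot"],s["force"],s["ft_torque"])
```

```text
[0.51827017 0.01381899 0.2424577 ] [-2.18095374e+00 -2.26074494e+00  5.38572453e-04] [ 0.79905312 -0.3193543  -5.63532085] [-0.05879865  0.02723743  0.00372918]
```

View pics/s2.png

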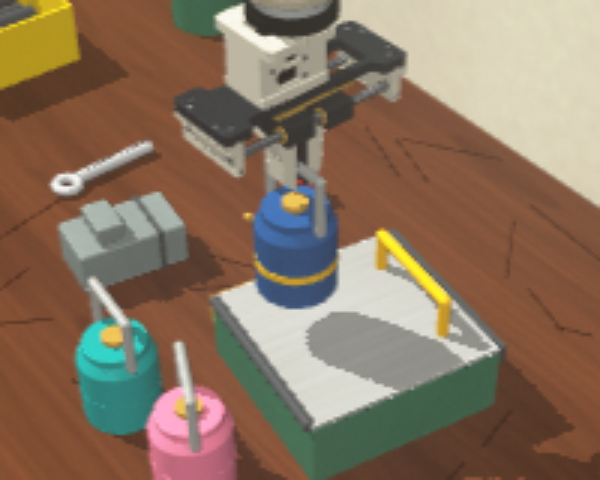

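The canister hangs upright, clear of the flap. Carrying it to the mat.

Request:
arm_command:
  dp:
    - [-0.3,-0.06,0]
    - [-0.5,-0.1,0]
    - [-0.7,-0.14,0]
    - [-0.7,-0.14,0]
    - [-0.7,-0.14,0]
    - [-0.7,-0.14,0]
    - [-0.7,-0.14,0]
    - [-0.7,-0.14,0]
    - [-0.7,-0.14,0]
    - [-0.7,-0.14,0]
  angular:
    - [0,0,0]
    - [0,0,0]
    - [0,0,0]
    - [0,0,0]
    - [0,0,0]
    - [0,0,0]
    - [0,0,0]
    - [0,0,0]
    - [0,0,0]
    - [0,0,0]
  claw: [0,0,0,0,0,0,0,0,0,0]

```text
clock: 7.5
position: [0.4914, -0.1493, 0.2426]
ee_rot: [-2.183, -2.26, 0.001]
force: [-0.6, -0.2, -5.3]
width: 0.096
gripper_force: 35.0
```

Request:
arm_command:
  dp:
    - [-0.7,-0.14,0]
    - [-0.7,-0.14,0]
    - [-0.7,-0.14,0]
    - [-0.7,-0.14,0]
    - [-0.7,-0.14,0]
    - [-0.7,-0.14,0]
    - [-0.6,-0.1,0]
    - [-0.5,-0.1,0]
    - [-0.3,-0.06,0]
    - [0,0,0]
  angular:
    - [0,0,0]
    - [0,0,0]
    - [0,0,0]
    - [0,0,0]
    - [0,0,0]
    - [0,0,0]
    - [0,0,0]
    - [0,0,0]
    - [0,0,0]
    - [0,0,0]
  claw: [0,0,0,0,0,0,0,0,0,0]

```text
clock: 8.5
position: [0.4691, -0.2896, 0.2427]
ee_rot: [2.183, 2.258, -0.001]
force: [-0.3, -0.6, -5.3]
width: 0.094
gripper_force: 35.0
```

Request:
arm_command:
  dp:
    - [0,0,0.3]
    - [0,0,0.6]
    - [0,0,0.6]
    - [0,0,0.6]
    - [0,0,0.6]
    - [0,0,0.6]
    - [0,0,0.6]
    - [0,0,0.4]
    - [0,0,0.2]
    - [0,0,0.1]
  angular:
    - [0,0,0]
    - [0,0,0]
    - [0,0,0]
    - [0,0,0]
    - [0,0,0]
    - [0,0,0]
    - [0,0,0]
    - [0,0,0]
    - [0,0,0]
    - [0,0,0]
  claw: [0,0,0,0,0,0,0,0,0,0]

```text
clock: 9.5
position: [0.4698, -0.2877, 0.1273]
ee_rot: [-2.18, -2.261, 0.0]
force: [-0.2, -1.1, -5.6]
width: 0.097
gripper_force: 35.0
```

Request:
arm_command:
  dp:
    - [0,0,0.07]
    - [0,0,0.07]
    - [0,0,0.07]
    - [0,0,0.05]
    - [0,0,0]
  angular:
    - [0,0,0]
    - [0,0,0]
    - [0,0,0]
    - [0,0,0]
    - [0,0,0]
  claw: [0,0,0,0,0]

```text
clock: 10.0
position: [0.4698, -0.2881, 0.1212]
ee_rot: [-2.181, -2.261, -0.0]
force: [-0.4, 0.9, -6.3]
width: 0.094
gripper_force: 35.0
```

Request:
arm_command:
  dp:
    - [0,0,0.04]
    - [0,0,0.04]
    - [0,0,0]
  angular:
    - [0,0,0]
    - [0,0,0]
    - [0,0,0]
  claw: [0,0,0]

```text
clock: 10.3
position: [0.4707, -0.2884, 0.1206]
ee_rot: [2.18, 2.26, 0.002]
force: [-2.1, 2.5, 9.6]
width: 0.096
gripper_force: 35.0
```

Touchdown. Now I ease the pressure, open and rise.

Request:
arm_command:
  dp:
    - [0,0,-0.03]
    - [0,0,0]
    - [0,0,0]
    - [0,0,0]
    - [0,0,0]
    - [0,0,0]
    - [0,0,0]
    - [0,0,0]
    - [0,0,0]
  angular:
    - [0,0,0]
    - [0,0,0]
    - [0,0,0]
    - [0,0,0]
    - [0,0,0]
    - [0,0,0]
    - [0,0,0]
    - [0,0,0]
    - [0,0,0]
  claw: [0,0,0.1,0.2,0.3,0.5,0.6,0.7,0.7]

```text
clock: 11.2
position: [0.4697, -0.2882, 0.1199]
ee_rot: [-2.181, -2.261, 0.0]
force: [-1.4, 0.0, 0.4]
width: 0.566
gripper_force: 0.0
```

Request:
arm_command:
  dp:
    - [0,0,-0.2]
    - [0,0,-0.4]
    - [0,0,-0.7]
    - [0,0,-0.7]
    - [0,0,-0.7]
    - [0,0,-0.7]
    - [0,0,-0.7]
    - [0,0,-0.7]
    - [0,0,0]
  angular:
    - [0,0,0]
    - [0,0,0]
    - [0,0,0]
    - [0,0,0]
    - [0,0,0]
    - [0,0,0]
    - [0,0,0]
    - [0,0,0]
    - [0,0,0]
  claw: [0.7,0.7,0.7,0.7,0.7,0.7,0.7,0.7,0.7]

```text
clock: 12.1
position: [0.4708, -0.2892, 0.2429]
ee_rot: [2.179, 2.258, 0.003]
force: [-0.4, 0.3, 0.3]
width: 0.698
gripper_force: 0.0
```

Run:
```python
from h import *
d=arm.get_image("side")
cv2.imwrite("pics/s3.png",cv2.resize(d["frame"][180:400,250:470,::-1],None,fx=2.6,fy=2.6))
s=arm.observe();print(s["position"],s["ee_rot"],s["force"],s["joints"])
```

```text
[ 0.47037896 -0.28861897  0.24144804] [2.17943111e+00 2.25907587e+00 1.92319555e-03] [ 1.11132728  0.26287785 -0.83886834] [-0.047539    0.33670929  0.67154408  1.77437182 -0.23266598  1.10793674
  0.73676755]
```

View pics/s3.png

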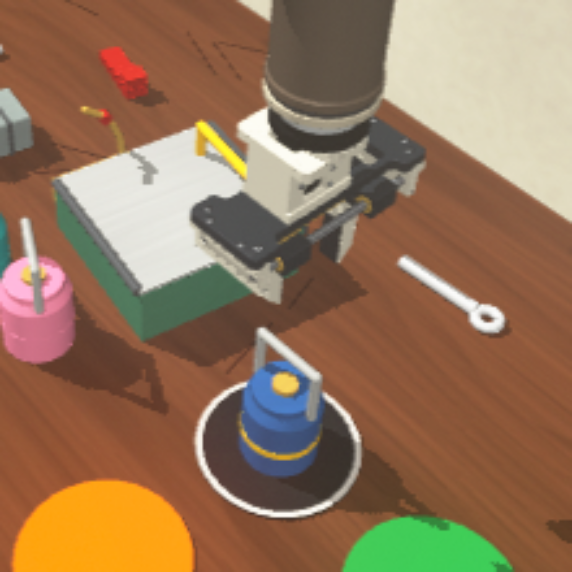

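The canister stands upright at the mat's centre, crop (280,430), and is let go. Next I go to the flap handle.

Request:
arm_command:
  dp:
    - [0,0,0]
    - [0,0,0]
    - [0.6,0.24,0]
    - [0.9,0.37,0]
    - [0.9,0.37,0]
    - [0.9,0.37,0]
    - [0.9,0.37,0]
    - [0.9,0.37,0]
    - [0.9,0.37,0]
    - [0.9,0.37,0]
  angular:
    - [0,0,0.6]
    - [0,0,0.61]
    - [0,0,0]
    - [0,0,0]
    - [0,0,0]
    - [0,0,0]
    - [0,0,0]
    - [0,0,0]
    - [0,0,0]
    - [0,0,0]
  claw: [1,1,1,1,1,1,1,1,1,1]

```text
clock: 13.15
position: [0.5648, -0.1267, 0.2392]
ee_rot: [-2.377, -2.053, 0.001]
force: [-0.1, 0.6, 1.0]
width: 1.002
gripper_force: 0.0
```

Request:
arm_command:
  dp:
    - [0.9,0.37,0]
    - [0.9,0.37,0]
    - [0.9,0.37,0]
    - [0.9,0.37,0]
    - [0.7,0.27,0]
    - [0,0,0]
    - [0,0,0]
  angular:
    - [0,0,0]
    - [0,0,0]
    - [0,0,0]
    - [0,0,0]
    - [0,0,0]
    - [0,0,0]
    - [0,0,0]
  claw: [1,1,1,1,1,1,1]

```text
clock: 13.85
position: [0.6233, -0.0281, 0.2395]
ee_rot: [-2.377, -2.054, 0.002]
force: [-0.1, -0.2, 0.2]
width: 1.0
gripper_force: 0.0
```

Request:
arm_command:
  dp:
    - [0,0.04,0.4]
    - [0,0,0.7]
    - [0,0,0.7]
    - [0,0,0.7]
    - [0,0,0.7]
    - [0,0,0.7]
    - [0,0,0.7]
    - [0,0,0.6]
    - [0,0,0.4]
    - [0,0,0.1]
  angular:
    - [0,0,0]
    - [0,0,0]
    - [0,0,0]
    - [0,0,0]
    - [0,0,0]
    - [0,0,0]
    - [0,0,0]
    - [0,0,0]
    - [0,0,0]
    - [0,0,0]
  claw: [1,1,1,1,1,1,1,1,1,1]
  force: 25

```text
clock: 14.85
position: [0.6239, -0.0283, 0.0962]
ee_rot: [-2.377, -2.052, 0.002]
force: [-0.9, 0.3, 0.1]
width: 1.0
gripper_force: 0.0
```

Request:
arm_command:
  dp:
    - [0,0,0]
    - [0,0,0]
    - [0,0,0]
    - [0,0,0]
    - [0,0,0]
    - [0,0,0]
    - [0,0,0]
    - [0,0,0]
    - [0,0,0]
    - [0,0,0]
  angular:
    - [0,0,0]
    - [0,0,0]
    - [0,0,0]
    - [0,0,0]
    - [0,0,0]
    - [0,0,0]
    - [0,0,0]
    - [0,0,0]
    - [0,0,0]
    - [0,0,0]
  claw: [0.7,0.4,0.3,0.2,0.1,0,0,0,0,0]

```text
clock: 15.85
position: [0.6247, -0.0278, 0.0975]
ee_rot: [-2.377, -2.054, -0.0]
force: [0.3, 0.4, 0.1]
width: 0.179
gripper_force: 0.0
```

Request:
arm_command:
  dp:
    - [0,0,0]
    - [0,0,0]
    - [0,0,0]
    - [0,0,0]
    - [0,0,0]
  angular:
    - [0,0,0]
    - [0,0,0]
    - [0,0,0]
    - [0,0,0]
    - [0,0,0]
  claw: [0,0,0,0,0]

```text
clock: 16.35
position: [0.6247, -0.0279, 0.0975]
ee_rot: [2.377, 2.054, 0.0]
force: [0.2, -0.2, -1.2]
width: 0.124
gripper_force: 25.0
```

Request:
arm_command:
  dp:
    - [0,-0.07,-0.23]
    - [0,-0.07,-0.23]
    - [0,-0.08,-0.22]
    - [0,-0.08,-0.22]
    - [0,-0.1,-0.22]
    - [0,-0.1,-0.22]
    - [0,-0.11,-0.21]
    - [0,-0.12,-0.21]
    - [0,-0.13,-0.2]
    - [0,-0.13,-0.2]
  angular:
    - [0,0,0]
    - [0,0,0]
    - [0,0,0]
    - [0,0,0]
    - [0,0,0]
    - [0,0,0]
    - [0,0,0]
    - [0,0,0]
    - [0,0,0]
    - [0,0,0]
  claw: [0,0,0,0,0,0,0,0,0,0]

```text
clock: 17.35
position: [0.6008, -0.0243, 0.1524]
ee_rot: [2.376, 2.053, 0.002]
force: [5.6, -0.8, -2.5]
width: 0.12
gripper_force: 25.0
```

Request:
arm_command:
  dp:
    - [0,-0.14,-0.19]
    - [0,-0.14,-0.19]
    - [0,-0.15,-0.18]
    - [0,-0.16,-0.18]
    - [0,-0.17,-0.17]
    - [0,-0.17,-0.17]
    - [0,-0.18,-0.16]
    - [0,-0.18,-0.16]
    - [0,-0.19,-0.15]
    - [0,-0.19,-0.14]
  angular:
    - [0,0,0]
    - [0,0,0]
    - [0,0,0]
    - [0,0,0]
    - [0,0,0]
    - [0,0,0]
    - [0,0,0]
    - [0,0,0]
    - [0,0,0]
    - [0,0,0]
  claw: [0,0,0,0,0,0,0,0,0,0]

```text
clock: 18.35
position: [0.561, -0.0184, 0.1957]
ee_rot: [2.374, 2.052, 0.007]
force: [8.3, 0.2, 3.1]
width: 0.119
gripper_force: 25.0
```

Request:
arm_command:
  dp:
    - [0,0,0]
    - [0,0,0]
    - [0,0,0]
    - [0,0,0]
    - [0,0,0]
  angular:
    - [0,0,0]
    - [0,0,0]
    - [0,0,0]
    - [0,0,0]
    - [0,0,0]
  claw: [0,0,0,0,0]

```text
clock: 18.85
position: [0.5612, -0.0184, 0.1956]
ee_rot: [2.374, 2.052, 0.007]
force: [8.0, -0.3, 3.5]
width: 0.121
gripper_force: 25.0
```

Run:
```python
from h import *
d=arm.get_image("side")
cv2.imwrite("pics/s4.png",cv2.resize(d["frame"][150:400,220:440,::-1],None,fx=2.4,fy=2.4))
s=arm.observe();print(s["position"],s["ee_rot"],s["force"],s["width"],s["gripper_force"])
for n in("top","side"):
    if n=="top": d=arm.get_image(n)
    P=pts(d); f=d["frame"]; hsv=cv2.cvtColor(f,cv2.COLOR_RGB2HSV)
    R=np.array([.989,-.146]); L=np.array([.146,.989]); o=np.array([.6245,-.0278])-.165*R
    x=(P[...,:2]-o)@R; y=(P[...,:2]-o)@L
    with np.errstate(all="ignore"):
        for lo,hi in((-.095,-.065),(.06,.095)):
            m=(x>.03)&(x<.16)&(y>lo)&(y<hi)&(P[...,2]>.085)&(P[...,2]<.24)&(hsv[...,1]<50)
            Q=np.c_[x[m],P[...,2][m]]
            if len(Q)>50:
                vx,vy,cx,cy=cv2.fitLine(Q.astype(np.float32),cv2.DIST_HUBER,0,.001,.001).ravel(); print(n,lo,len(Q),"flap deg",np.degrees(np.arctan(vy/vx)))
        m=(hsv[...,0]>100)&(hsv[...,0]<125)&(hsv[...,1]>120)&(P[...,2]>.08)&(abs(P[...,0]-.47)<.07)&(abs(P[...,1]+.288)<.07)
        print(n,"can",P[m].mean(0) if m.any() else None)
```

```text
[ 0.56121972 -0.01841406  0.19564038] [2.37429475 2.05170672 0.00670034] [ 6.96530536 -0.70585021  3.82369413] 0.12049945339877553 25.00250995159149
top -0.095 811 flap deg 39.169525
top can [ 0.46535285 -0.28633868  0.09127914]
side -0.095 811 flap deg 39.169525
side can [ 0.46535285 -0.28633868  0.09127914]
```

View pics/s4.png

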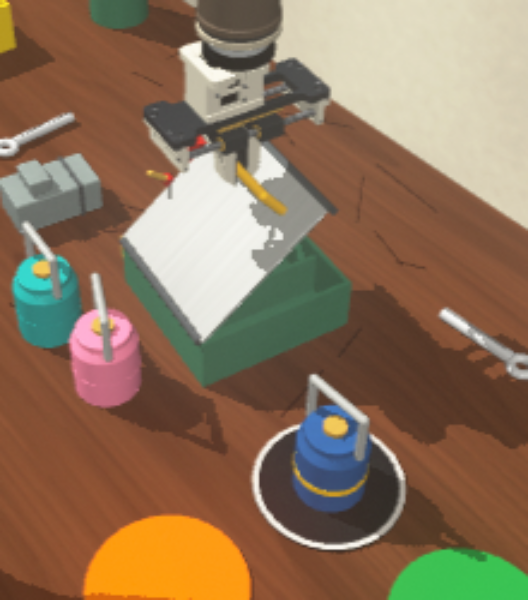

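The picture shows the flap held at about 39–40° by the gripper on the bar, crop (245,175). The canister stands on the mat at (330,455). The pose is steady, so I'm handing in.

```bash
python3 -c "
from cell import arm
print(arm.sign_off())"
```

```text
the job is handed in; nothing more can be done
None
```

I set the blue canister upright at the middle of the black mat and let go of it, then handed the job in with the gripper holding the flap steady at a measured 39° (target 40 ± 6); no verdict came back.

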